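# Release the hold-down frame of a print nest with its two latch buttons

## Robot

A 6-joint arm with a two-finger parallel gripper is mounted at the origin on the work surface; the furniture and walls round the work are solid. World frame = base frame: x ahead of the robot, y to its left, z up, the work surface at z = 0. Lengths are in mm, angles in rad, forces in N, time in s.
With the tool pointing down it reaches from about 275 to 750 mm from the base axis. Payload 10.2 kg.
Tool frame: the origin (TCP) lies on the centre line of the jaws, within the pads' length; the fingertips stand 22 mm ahead of it and the grasp point (between the pads) lies 3 mm ahead of it; z points along the fingers, y is the line along which they close (so a half turn about z gives the same grasp; the last joint's range is limited). The gripper opens to 85 mm and grips with 20 to 120 N. Pads are 22 mm wide; open, the fingers measure 114 mm over their backs; the gripper's body (76 mm by 85 mm) begins 54 mm behind the grasp point. The pads swing forward as they close: fully open they stand 13 mm farther back than shut.
Start: joints at [1.009, 0.313, 1.498, -0, 1.331, -0.223], TCP at [174.5, 495.158, 253.294] pointing down, gripper open.
Joint ranges: [-2.94, 2.94], [-0.97, 2.17], [0.19, 2.56], [-1.23, 4.37], [0.02, 3.11], [-2.88, 2.88]. Speed limits (rad/s): [2.39, 2.39, 3.01, 3.14, 3.14, 3.14].

## Interface

Orientations are given as a unit quaternion [w, x, y, z].
In Python, from workcell import bot gives the robot as it stands.
- The arm moves only by the tool servo_tool, never from a script. Its argument "steps" is a list of rows, each a list of 5 numbers: the opening, from 0 (shut) to 1 (fully open), then the shift along the tool's x, y, z in m, then the turn about the tool's z in degrees. In form: [[jaw, tx, ty, tz, roll], ...]. A call has 1 to 10 rows; each row shifts and turns the commanded pose from where the row before left it, along the tool's axes as they then stand; what a row does not reach is not made up. A row lasts 1/12 s, in which the tool goes at most 41.7 mm and 7.16 degrees, less where a joint would pass 70% of its speed; a pose out of reach is approached as far as the arm can. A call is refused whole if a number of a shift passes 0.0417 or a number of a turn 7.16, either way. A call with a gripper value outside its range is refused whole. The fingers move at their own pace and stop on an object; "grip_force" is the grip in N (left out, the last holds). Time passes only in rows, so rows that do not move let the fingers close. It gives the time, the measured TCP pose, the force, the opening and the grip force at its end, in the units of the state.
- bot.state(): the state, without advancing time (a new reading comes with each control period).
- bot.grab_frame(name): name is "scene" or "side" or "wrist"; returns the picture (420x560x3 uint8, red, green, blue); there is no depth.
- bot.camera_info(name): a dict with "fx", "fy", "cx", "cy" (pixels), "k1" (the pictures are not rectified: a ray, as slopes to the right and down, at radius r is drawn at 1 + k1 r^2 times it, then the intrinsics apply), "extrinsics" (4x4, takes a point from world to camera coordinates). Camera axes: x right, y down, z forward; pixel columns grow to the right and rows downward; lengths in mm; the calibration is good to about 2 mm. A picture is of the moment at which its call begins: read the wrist's pose just before it. camera_info takes no time and is no camera call; for the wrist camera it gives the pose at the moment of the call.
- bot.finish_job(): hands the job in; it is judged then, once.
Trained networks look in the newest picture that a camera, given by its name, has taken for a name from the list of things; names that differ only in an ending like _2 or _b are one class to them, and where a whole thing is asked for, a point or a joint stands for the part that bears it (a point fixed in the world has none). Each returns a list of dicts, best first, with "score" (0 to 1); they miss things now and then, are a little off and sometimes report something else, mostly with a low value. They report only what shows in the picture. A call takes as long as a camera call.
- bot.masks_of(query, camera): "pixels" (420x560 bool, what is visible of it) and "bbox" ([left, top, width, height] in pixels, round what is visible of it).
The state is a dict: "clock": time; "joint_positions": joint angles; "qvel": joint speeds; "joint_torque": joint torques, N m; "tcp_pos": TCP position; "eef_rot": TCP orientation; "contact_force": force on the tool from outside, world axes, zero at the start; "torque": the same for the moment, N m; "grip_width": opening from 0.0 (shut) to 1.0 (fully open); "grasp_force": force on a finger pad.
Only numpy, scipy, OpenCV 4.12 (cv2) and the standard library are available. Lean on these libraries where they do the work, as an engineer would, in place of code of your own. Each camera call takes 0.05 s, during which the arm holds its last target. There are 200 camera calls.

## Task

The aluminium print nest on the belt holds a phone shell under a sprung hold-down frame. Open it so that the shell can be taken out later: press the two round latch buttons right down together, one fingertip on each, and keep both down while the frame rises by itself all the way to its stop; only then let both buttons come up and draw the hand clear. Do not touch or push the frame, leave the shell lying in its nest, and do not pick up or shift the other things on the belt.

Things in the scene. Friction and masses are not known exactly. Their poses are not given: they have to be found in the camera images.
- print_nest: Fixture fixed to the belt: aluminium base plate 222 x 176 x 14 mm. Origin: centre of its underside (z = 0); +x from the buttons toward the frame's hinge, +y from near to far button. Grey latch block at x -103 to -47 mm, y -62 to 62 mm, top 44 mm above the belt; the buttons stand on it at x -80 mm, y -30 and 30 mm. Nothing in front of the frame is higher than the buttons.
- near_button_top (a point): Centre of the top of the latch button nearer to the robot: round black cap, 22 mm across, top 56 mm above the belt when up (12 mm above the block; round it a steel collar 31 mm across, 3 mm high). The two buttons are alike and 60 mm apart, centre to centre. The point goes down with the cap.
- far_button_top (a point): The same for the latch button farther from the robot.
- near_button (a joint): How far the near button is pressed straight down: 0 up, 0.007 m right down (at its stop; the cap is then still 5 mm above the block). Its spring gives about 1.5 N at first, 4 N at the bottom, so about 8 N for both together. It draws back one latch bolt, which frees the frame beyond about 0.0047 m. It comes up when let go.
- far_button (a joint): The same for the far button and the second bolt. Either bolt alone keeps the frame shut, so both buttons must be down at the same time.
- hold_frame (a joint): Opening angle of the hold-down frame: 0 shut, 0.8 rad up at its stop. Once both bolts are drawn, springs raise it against a damper, about 3 s to the stop. If a button is let go early, the bolts catch the frame again part-way, below about 0.15 rad, until both are pressed again. At the stop it stays up by itself.
- frame_front (a point): Middle of the front edge of the hold-down frame, upper face: aluminium window frame 108 x 170 x 8 mm, 44 mm above the belt when shut, front edge 50 mm behind the line of the buttons (keepers reach 10 mm farther forward). It swings up and away from the buttons about a hinge 115 mm behind that edge, to about 130 mm above the belt, clear of fingers standing upright on the buttons.
- shell_seat (a point): Point on the nest's pad under the middle of the shell, 24 mm above the belt.
- shell_printed: Black phone shell 75 x 150 x 10 mm in the nest under the frame; origin at the centre of its underside, y along its length. It stays in the nest.
- shell_next: Black phone shell 75 x 150 x 10 mm lying on the belt beside the nest; origin at the centre of its underside. Bystander.
- loupe: Black inspection loupe standing on the belt, 37 mm across, 44 mm high; origin at the centre of its underside. Bystander.
- marker: Marker pen lying on the belt, 132 mm long, 16 mm thick; origin at the centre of its underside. Bystander.

How it is judged (in metres and radians):
On the way, in this order (a step that is already met when the one before it is completed fails the run):
1. both buttons are right down together, a fingertip on each, the frame still low (value of joint each of near_button, far_button above 0.0055 m and contact force between the fingers and near_button above 0.5 N and contact force between the fingers and far_button above 0.5 N), for 0.2 s.
2. the frame has risen to its stop while both buttons are still held down (value of joint each of near_button, far_button above 0.005 m and value of joint hold_frame above 0.74 rad), for 0.1 s.
At the end, for the whole second after the job is handed in: The frame stands up at its stop (above 0.74 rad), both buttons are up again (less than 1.5 mm pressed), the shell lies in the nest within 6 mm of its seat, and the loose shell, loupe and marker are within 15 mm of where they were (value of joint hold_frame above 0.74 rad and value of joint each of near_button, far_button below 0.0015 m and distance between shell_printed and shell_seat below 0.006 m and distance of each of shell_next, loupe, marker from where it was at the start of the episode below 0.015 m); the robot touches nothing.
It fails at once if the robot touches or pushes the hold-down frame (contact force between any of the fingers, the arm and hold_frame above 1 N).
It fails at once if the shell is shifted in the nest or lifted out (distance between shell_printed and shell_seat above 0.01 m).
It fails at once if a bystander is picked up or shifted (distance of any of shell_next, loupe, marker from where it was at the start of the episode above 0.02 m).
It also fails if it takes over 32 s, if anything falls off the work surface, if the arm or the gripper's body presses on something with over 40 N, if the wrist force passes 120 N, or if a joint passes its speed limit or range.

## Working session

There is one attempt and no reset: what is moved stays moved. The work goes in short steps, Python scripts to look and compute and a tool call to move; the robot and the scene stay as the last step left them, time stands still between calls to the robot, and variables do not carry over. Pictures are saved under pics/ and viewed, at most 10 in all, crops included, and the job is handed in when it is done.

Besides the shell and the picture viewer there is one more tool, called after "Request:" in YAML: its name, and indented under it one key for each argument. servo_tool: Moves the arm, as the interface text tells. Its arguments: {"type":"object","properties":{"steps":{"type":"array"},"grip_force":{"type":"number"}},"required":["steps"]}

```bash
mkdir -p pics; cat > h.py <<'E'
import numpy as np, cv2
from workcell import bot
def ray_plane(cam,px,z,ci=None):
    c=ci or bot.camera_info(cam); E=np.array(c["extrinsics"]); R,t=E[:3,:3],E[:3,3]
    d=np.array([(px[0]-c["cx"])/c["fx"],(px[1]-c["cy"])/c["fy"]])
    u=cv2.undistortPoints(np.array([[px]],float),np.array([[c["fx"],0,c["cx"]],[0,c["fy"],c["cy"]],[0,0,1.]]),np.array([c["k1"],0,0,0,0.]))[0,0]
    o=-R.T@t; v=R.T@np.array([u[0],u[1],1]); return o+v*(z-o[2])/v[2]
def proj(cam,P,ci=None):
    c=ci or bot.camera_info(cam); E=np.array(c["extrinsics"]); p=E[:3,:3]@np.array(P,float)+E[:3,3]
    s=p[:2]/p[2]; s=s*(1+c["k1"]*(s@s)); return s*[c["fx"],c["fy"]]+[c["cx"],c["cy"]]
E
python3 - <<'E'
from h import *
s=bot.state();print(s["clock"],s["tcp_pos"],s["eef_rot"],s["contact_force"])
for cam in("scene","side","wrist"):
    im=bot.grab_frame(cam);cv2.imwrite(f"pics/{cam}0.png",im[:,:,::-1])
    for q in("near_button_top","print_nest","hold_frame","loupe","marker"):
        for r in bot.masks_of(q,cam)[:3]:
            ys,xs=np.nonzero(r["pixels"]);c=(xs.mean(),ys.mean())
            print(cam,q,round(r["score"],2),r["bbox"],np.round(c),len(xs),np.round(ray_plane(cam,c,54)) )
print(bot.state()["clock"])
E
```

```text
0.0 [174.36088975 494.94965781 252.71120118] [-2.60401552e-04  1.68580958e-01  9.85687579e-01 -6.23278157e-04] [ 1.23850556 -0.56866643  0.59330741]
scene near_button_top 0.55 [279.3, 230.1, 8.4, 12.0] [283. 237.] 68 [ 388. -242.   54.]
scene print_nest 0.77 [254.3, 218.0, 132.1, 109.2] [317. 271.] 6748 [ 394. -356.   54.]
scene print_nest 0.45 [286.5, 244.0, 74.5, 47.3] [324. 267.] 1638 [ 411. -355.   54.]
scene hold_frame 0.93 [274.7, 231.5, 103.7, 71.3] [324. 268.] 2281 [ 410. -355.   54.]
scene hold_frame 0.26 [252.2, 223.4, 136.4, 103.7] [317. 271.] 6437 [ 394. -357.   54.]
scene loupe 0.55 [233.8, 197.4, 16.9, 23.0] [243. 210.] 339 [ 357. -123.   54.]
scene marker 0.66 [201.5, 168.2, 20.9, 28.4] [210. 181.] 190 [340.  11.  54.]
side near_button_top 0.15 [302.1, 287.9, 9.7, 59.9] [304. 317.] 564 [365. 119.  54.]
side print_nest 0.73 [236.3, 164.5, 79.7, 65.8] [278. 199.] 3599 [ 417. -235.   54.]
side hold_frame 0.75 [241.6, 165.5, 70.5, 27.9] [277. 181.] 1110 [ 421. -318.   54.]
side loupe 0.61 [242.0, 165.3, 72.9, 27.9] [277. 182.] 1168 [ 421. -317.   54.]
side marker 0.74 [301.6, 288.4, 7.7, 59.8] [303. 317.] 411 [365. 120.  54.]
0.9
```

```bash
python3 -c "
import cv2,numpy as np
a=[cv2.imread(f'pics/{c}0.png') for c in('scene','side')]
cv2.imwrite('pics/both0.png',cv2.resize(np.vstack(a),(440,600)) if 0 else a[0])"
```

```text
(no output)
```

View pics/scene0.png

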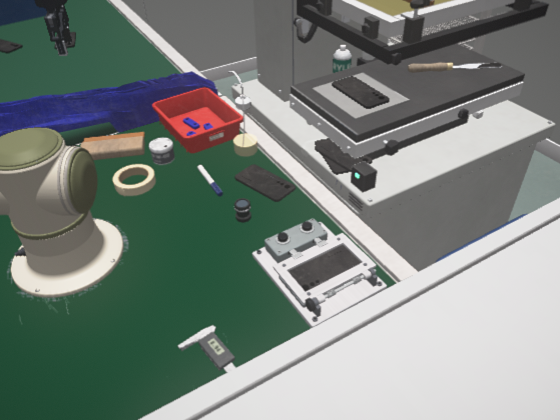

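View pics/wrist0.png

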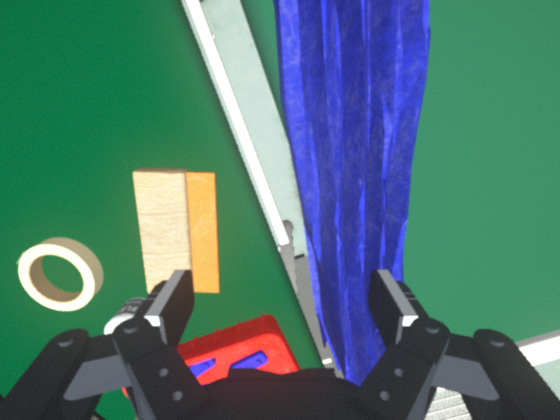

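The scene shows the nest at about (318,270), with its buttons at about (283,237) and (307,226) and the loupe, loose shell and marker to the upper left. The wrist camera doesn't see the nest. I'll measure the buttons in the scene and side views.

```bash
python3 - <<'E'
from h import *
a=cv2.imread('pics/scene0.png')[205:275,245:345]; b=cv2.imread('pics/side0.png')[155:240,225:325]
a=cv2.resize(a,None,fx=4,fy=4,interpolation=2);b=cv2.resize(b,None,fx=4,fy=4,interpolation=2)
o=np.zeros((340,800,3),np.uint8);o[:280,:400]=a;o[:,400:]=b;cv2.imwrite('pics/c1.png',o)
for p in((283,237),(307,226)):print(ray_plane('scene',p,52))
for c in('scene','side'):
    E=np.array(bot.camera_info(c)["extrinsics"]);print(c,-E[:3,:3].T@E[:3,3],bot.camera_info(c)["fx"])
print(np.array(bot.camera_info('wrist')["extrinsics"]).round(2),bot.camera_info('wrist')["fx"])
E
```

```text
[ 387.71594555 -240.50255085   52.        ]
[ 447.15015862 -238.89201451   52.        ]
scene [  25.56571587 -870.37293831  755.04068269] 494.2886260451422
side [393.35297346 622.78677599 584.86914589] 449.72907705367504
[[ 3.3000e-01  9.4000e-01  0.0000e+00 -5.2586e+02]
 [ 8.9000e-01 -3.1000e-01  3.2000e-01 -4.1340e+01]
 [ 3.0000e-01 -1.1000e-01 -9.5000e-01  3.7976e+02]
 [ 0.0000e+00  0.0000e+00  0.0000e+00  1.0000e+00]] 308.1344460387923
```

View pics/c1.png

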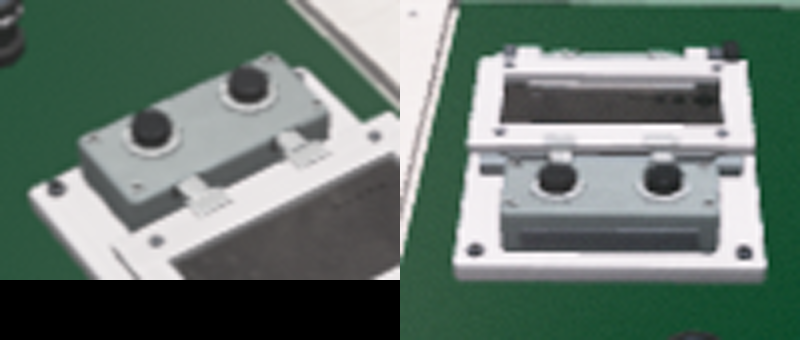

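The far and near buttons come out 59.5 mm apart, against 60 mm given. The pair's centre is about (417, -240), with the button line along world x. I'll turn the tool so its y lies along that line, then go above them.

Request:
servo_tool:
  steps:
    - [0.55,0,0,0,6.9]
    - [0.55,0,0,0,6.9]
    - [0.55,0,0,0,6.9]
    - [0.55,0,0,0,6.9]
    - [0.55,0,0,0,6.9]
    - [0.55,0,0,0,6.9]
    - [0.55,0,0,0,6.9]
    - [0.55,0,0,0,6.9]
    - [0.55,0,0,0,6.9]
    - [0.55,0,0,0,6.9]

```text
clock: 1.73
tcp_pos: [174.5, 495.2, 253.3]
eef_rot: [-0.0, 0.699, 0.715, 0.0]
contact_force: [0.1, -0.5, 0.6]
grip_width: 0.548
grasp_force: 0.0
```

Request:
servo_tool:
  steps:
    - [0.55,-0.032,0.01,0,0]
    - [0.55,-0.032,0.01,0,0]
    - [0.55,-0.032,0.01,0,0]
    - [0.55,-0.032,0.01,0,0]
    - [0.55,-0.032,0.01,0,0]
    - [0.55,-0.032,0.01,0,0]
    - [0.55,-0.032,0.01,0,0]
    - [0.55,-0.032,0.01,0,0]
    - [0.55,-0.032,0.01,0,0]
    - [0.55,-0.032,0.01,0,0]

```text
clock: 2.57
tcp_pos: [283.4, 176.6, 253.5]
eef_rot: [0.0, 0.697, 0.717, 0.0]
contact_force: [1.2, -0.0, -0.2]
grip_width: 0.547
grasp_force: 0.0
```

Request:
servo_tool:
  steps:
    - [0.55,-0.033,0.011,0,0]
    - [0.55,-0.033,0.011,0,0]
    - [0.55,-0.033,0.011,0,0]
    - [0.55,-0.033,0.011,0,0]
    - [0.55,-0.033,0.011,0,0]
    - [0.55,-0.033,0.011,0,0]
    - [0.55,-0.033,0.011,0,0]
    - [0.55,-0.033,0.011,0,0]
    - [0.55,-0.033,0.011,0,0]
    - [0.55,-0.033,0.011,0,0]

```text
clock: 3.4
tcp_pos: [402.7, -150.6, 253.4]
eef_rot: [0.0, 0.697, 0.717, 0.0]
contact_force: [0.7, 0.2, 0.3]
grip_width: 0.55
grasp_force: 0.0
```

Request:
servo_tool:
  steps:
    - [0.55,-0.033,0.006,0.025,0]
    - [0.55,-0.033,0.006,0.025,0]
    - [0.55,-0.015,0,0.02,0]
    - [0.55,0,0,0,0]
    - [0.55,0,0,0,0]
    - [0.55,0,0,0,0]

```text
clock: 3.9
tcp_pos: [416.9, -228.6, 184.6]
eef_rot: [0.001, 0.697, 0.717, 0.0]
contact_force: [0.2, 0.1, 1.0]
grip_width: 0.553
grasp_force: 0.0
```

```bash
python3 - <<'E'
from h import *
s=bot.state();print(s["clock"],s["tcp_pos"],s["eef_rot"],s["contact_force"])
ci=bot.camera_info('wrist');im=bot.grab_frame('wrist');cv2.imwrite("pics/w1.png",im[:,:,::-1])
import pickle;pickle.dump(ci,open('ci1.pkl','wb'))
for q in("near_button_top","far_button_top"):
    for r in bot.masks_of(q,'wrist')[:4]:
        ys,xs=np.nonzero(r["pixels"]);c=(xs.mean(),ys.mean())
        print(q,round(r["score"],2),r["bbox"],np.round(c,1),ray_plane('wrist',c,53,ci))
E
```

```text
3.9 [ 416.89533421 -228.5977289   184.56894825] [5.97609862e-04 6.97062364e-01 7.17010248e-01 9.31019672e-05] [0.18550235 0.08646671 1.01542625]
near_button_top 0.68 [234.0, 204.7, 25.7, 25.2] [247.4 216.4] [ 388.46726207 -237.9227694    53.        ]
far_button_top 0.66 [305.0, 203.0, 23.7, 27.5] [315.7 217.2] [ 447.91245945 -236.91196157   53.        ]
```

View pics/w1.png

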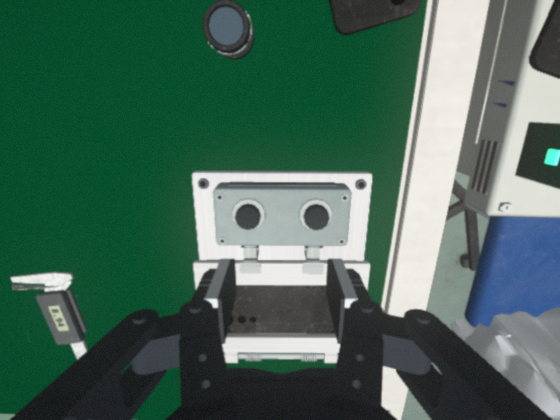

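The wrist view shows the button caps at (247,216) and (316,217). Their centre is about (418, -238), which agrees with the scene view to within 2–3 mm, and they are parallel to the jaw line. The loupe at (228,30) and the loose shell are clear. I'll descend to just above the buttons.

Request:
servo_tool:
  steps:
    - [0.54,-0.005,0.0005,0.02,0]
    - [0.54,-0.005,0,0.02,0]
    - [0.54,0,0,0.02,0]
    - [0.54,0,0,0.02,0]
    - [0.54,0,0,0.01,0]
    - [0.54,0,0,0,0]
    - [0.54,0,0,0,0]

```text
clock: 4.63
tcp_pos: [417.8, -239.1, 94.3]
eef_rot: [0.0, 0.697, 0.717, -0.0]
contact_force: [0.6, -0.9, -0.1]
grip_width: 0.54
grasp_force: 0.0
```

```bash
python3 - <<'E'
from h import *
s=bot.state();print(s["clock"],s["tcp_pos"],s["eef_rot"],s["contact_force"],s["grip_width"])
for cam in('wrist','side','scene'):
    ci=bot.camera_info(cam);im=bot.grab_frame(cam);cv2.imwrite(f"pics/{cam}2.png",im[:,:,::-1])
    print(cam,proj(cam,[418,-238.5,56],ci),proj(cam,[388,-239,56],ci),proj(cam,[448,-238,56],ci))
a=cv2.imread('pics/wrist2.png');a=a[100:420,100:460]
c=lambda n,x,y:cv2.resize(cv2.imread(n)[y:y+80,x:x+100],None,fx=4,fy=4,interpolation=2)
o=np.zeros((600,800,3),np.uint8);o[:320,:360]=a;o[:320,400:]=c('pics/side2.png',225,145);o[280:600,:400]=0;o[280:600,:400]=c('pics/scene2.png',245,190)
o[:280,:360]=a[:280];cv2.imwrite('pics/c2.png',o)
E
```

```text
4.6333 [ 417.77583717 -239.07440677   94.3109889 ] [ 4.31577924e-04  6.97030070e-01  7.17041766e-01 -2.26567551e-06] [ 0.58210328 -0.85054768 -0.13047166] 0.5396918628964161
wrist [280.64026777 257.19032469] [228.33331831 256.58781326] [332.884909   257.71510264]
side [277.48134546 197.88315947] [290.8302255  198.03799874] [264.13577361 197.7310375 ]
scene [295.05651874 229.58551323] [282.70196168 235.09930424] [307.13080808 224.1971236 ]
```

View pics/c2.png

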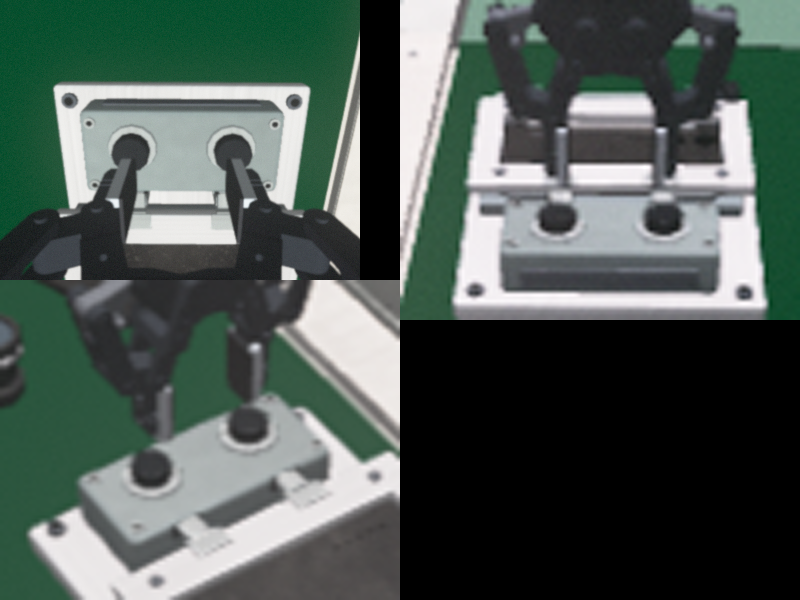

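In the wrist crop the fingertips sit over both caps. In the side and scene crops the caps are within about 1 px of the prediction. I'll press down slowly and watch the force.

Request:
servo_tool:
  steps:
    - [0.54,0.001,0,0.006,0]
    - [0.54,0,0,0.006,0]
    - [0.54,0,0,0.003,0]
    - [0.54,0,0,0,0]

```text
clock: 5.12
tcp_pos: [417.0, -237.8, 77.7]
eef_rot: [-0.001, 0.697, 0.717, -0.0]
contact_force: [0.1, -0.6, 0.1]
grip_width: 0.54
grasp_force: 0.0
```

Request:
servo_tool:
  steps:
    - [0.54,0,0,0.0015,0]
    - [0.54,0,0,0.0015,0]
    - [0.54,0,0,0,0]

```text
clock: 5.37
tcp_pos: [417.5, -238.2, 75.5]
eef_rot: [0.0, 0.697, 0.717, 0.0]
contact_force: [0.5, 0.8, 0.9]
grip_width: 0.542
grasp_force: 0.6
```

Request:
servo_tool:
  steps:
    - [0.54,0,0,0.002,0]
    - [0.54,0,0,0.002,0]
    - [0.54,0,0,0,0]

```text
clock: 5.62
tcp_pos: [417.5, -238.2, 71.6]
eef_rot: [0.0, 0.697, 0.717, -0.0]
contact_force: [-0.9, 0.9, 5.1]
grip_width: 0.534
grasp_force: 2.3
```

Request:
servo_tool:
  steps:
    - [0.54,0,0,0.0015,0]
    - [0.54,0,0,0.0015,0]
    - [0.54,0,0,0,0]

```text
clock: 5.87
tcp_pos: [417.5, -238.2, 68.7]
eef_rot: [0.0, 0.697, 0.717, -0.0]
contact_force: [-1.9, 1.0, 7.6]
grip_width: 0.534
grasp_force: 3.5
```

Request:
servo_tool:
  steps:
    - [0.54,0,0,0.001,0]
    - [0.54,0,0,0,0]

```text
clock: 6.03
tcp_pos: [417.5, -238.3, 68.5]
eef_rot: [0.0, 0.697, 0.717, -0.0]
contact_force: [-4.3, 2.6, 14.8]
grip_width: 0.543
grasp_force: 7.5
```

Request:
servo_tool:
  steps:
    - [0.54,0,0,0.0005,0]
    - [0.54,0,0,0,0]

```text
clock: 6.2
tcp_pos: [417.5, -238.3, 68.4]
eef_rot: [0.0, 0.697, 0.717, -0.0]
contact_force: [-5.6, 4.2, 21.1]
grip_width: 0.54
grasp_force: 10.5
```

The force has risen stiffly to about 21 N, so both buttons are at their stops. I'll hold here for more than 3 s while the frame rises.

Request:
servo_tool:
  steps:
    - [0.54,0,0,0,0]
    - [0.54,0,0,0,0]
    - [0.54,0,0,0,0]
    - [0.54,0,0,0,0]
    - [0.54,0,0,0,0]
    - [0.54,0,0,0,0]
    - [0.54,0,0,0,0]
    - [0.54,0,0,0,0]
    - [0.54,0,0,0,0]
    - [0.54,0,0,0,0]

```text
clock: 7.03
tcp_pos: [417.6, -238.3, 68.5]
eef_rot: [0.0, 0.697, 0.717, -0.0]
contact_force: [-5.7, 4.1, 21.3]
grip_width: 0.538
grasp_force: 10.6
```

```bash
python3 - <<'E'
from h import *
s=bot.state();print(s["clock"],s["tcp_pos"],s["contact_force"],s["torque"])
c=lambda cam,x,y:cv2.resize(cv2.cvtColor(bot.grab_frame(cam),4)[y:y+110,x:x+130],None,fx=3,fy=3,interpolation=2)
cv2.imwrite('pics/c3.png',np.hstack([c('scene',245,170),c('side',215,125)]))
E
```

```text
7.0333 [ 417.55803807 -238.28103601   68.47403273] [-5.66386305  4.13291352 21.34099682] [0.7685415  1.03420744 0.04103002]
```

View pics/c3.png

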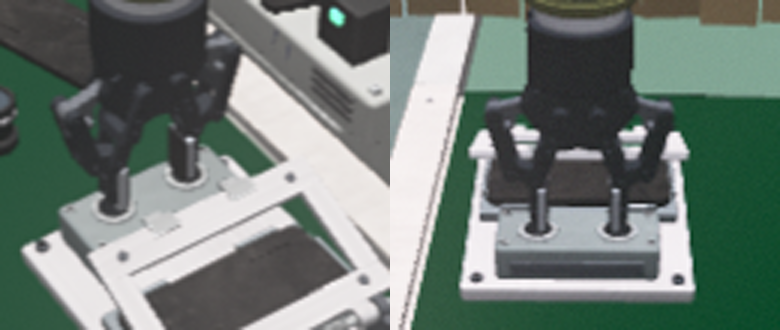

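The scene crop shows the frame already rising, with its front edge at about (215,215), and a fingertip on each button. I'll keep holding.

Request:
servo_tool:
  steps:
    - [0.54,0,0,0,0]
    - [0.54,0,0,0,0]
    - [0.54,0,0,0,0]
    - [0.54,0,0,0,0]
    - [0.54,0,0,0,0]
    - [0.54,0,0,0,0]
    - [0.54,0,0,0,0]
    - [0.54,0,0,0,0]
    - [0.54,0,0,0,0]
    - [0.54,0,0,0,0]

```text
clock: 7.97
tcp_pos: [417.6, -238.3, 68.5]
eef_rot: [0.0, 0.697, 0.717, -0.0]
contact_force: [-6.2, 3.7, 20.6]
grip_width: 0.536
grasp_force: 10.6
```

Request:
servo_tool:
  steps:
    - [0.54,0,0,0,0]
    - [0.54,0,0,0,0]
    - [0.54,0,0,0,0]
    - [0.54,0,0,0,0]
    - [0.54,0,0,0,0]
    - [0.54,0,0,0,0]
    - [0.54,0,0,0,0]
    - [0.54,0,0,0,0]
    - [0.54,0,0,0,0]
    - [0.54,0,0,0,0]

```text
clock: 8.8
tcp_pos: [417.6, -238.3, 68.5]
eef_rot: [0.0, 0.697, 0.717, -0.0]
contact_force: [-5.9, 4.4, 21.3]
grip_width: 0.543
grasp_force: 10.6
```

Request:
servo_tool:
  steps:
    - [0.54,0,0,0,0]
    - [0.54,0,0,0,0]
    - [0.54,0,0,0,0]
    - [0.54,0,0,0,0]
    - [0.54,0,0,0,0]
    - [0.54,0,0,0,0]
    - [0.54,0,0,0,0]
    - [0.54,0,0,0,0]
    - [0.54,0,0,0,0]
    - [0.54,0,0,0,0]

```text
clock: 9.63
tcp_pos: [417.6, -238.3, 68.5]
eef_rot: [0.0, 0.697, 0.717, -0.0]
contact_force: [-6.7, 4.1, 21.0]
grip_width: 0.537
grasp_force: 10.6
```

Request:
servo_tool:
  steps:
    - [0.54,0,0,0,0]
    - [0.54,0,0,0,0]
    - [0.54,0,0,0,0]
    - [0.54,0,0,0,0]
    - [0.54,0,0,0,0]
    - [0.54,0,0,0,0]
    - [0.54,0,0,0,0]
    - [0.54,0,0,0,0]
    - [0.54,0,0,0,0]
    - [0.54,0,0,0,0]

```text
clock: 10.47
tcp_pos: [417.5, -238.3, 68.5]
eef_rot: [0.0, 0.697, 0.717, -0.0]
contact_force: [-5.7, 3.9, 20.4]
grip_width: 0.542
grasp_force: 10.6
```

```bash
python3 - <<'E'
from h import *
import time
c=lambda cam,x,y:cv2.resize(cv2.cvtColor(bot.grab_frame(cam),4)[y:y+110,x:x+130],None,fx=3,fy=3,interpolation=2)
a=c('scene',245,170);cv2.imwrite('pics/c4.png',np.hstack([a,c('side',215,125)]))
for i in range(6): bot.grab_frame('scene')
b=c('scene',245,170);print(bot.state()["clock"],np.abs(a.astype(int)-b).mean(),bot.state()["contact_force"])
# expected front edge at 0.8 rad: z~130, y: -238.5-50-115*(1-cos)
print(proj('scene',[418,-330,130])-[245,170],proj('side',[418,-330,130])-[215,125])
E
```

```text
10.9167 0.5041750841750842 [-5.60108623  4.81277214 21.4726975 ]
[76.2748032  59.11680719] [63.85428705 25.38497435]
```

View pics/c4.png

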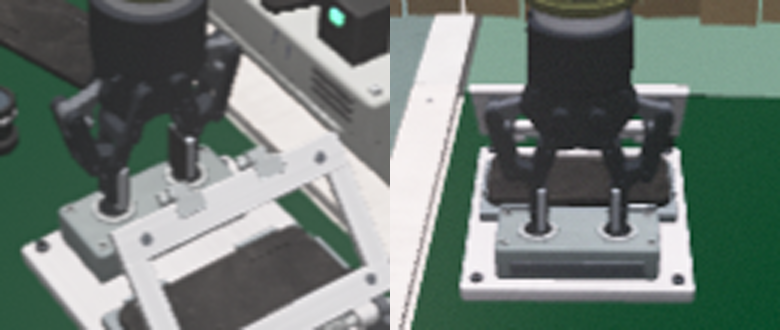

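The frame front stands about where a fully open frame should be in both views, and it no longer moves. I'll hold a little longer, then lift straight up and clear.

Request:
servo_tool:
  steps:
    - [0.54,0,0,0,0]
    - [0.54,0,0,0,0]
    - [0.54,0,0,0,0]
    - [0.54,0,0,0,0]
    - [0.54,0,0,0,0]
    - [0.54,0,0,0,0]
    - [0.54,0,0,0,0]
    - [0.54,0,0,0,0]
    - [0.54,0,0,0,0]
    - [0.54,0,0,0,0]

```text
clock: 11.75
tcp_pos: [417.5, -238.3, 68.5]
eef_rot: [0.0, 0.697, 0.717, -0.0]
contact_force: [-5.7, 4.6, 22.0]
grip_width: 0.539
grasp_force: 10.6
```

```bash
python3 - <<'E'
from h import *
c=lambda cam,x,y:cv2.resize(cv2.cvtColor(bot.grab_frame(cam),4)[y:y+110,x:x+130],None,fx=3,fy=3,interpolation=2)
a=cv2.imread('pics/c4.png')[:,:390].astype(int);b=c('scene',245,170);print(np.abs(a-b).mean(),np.abs(a-b).max())
E
```

```text
0.5021263921263921 5
```

Request:
servo_tool:
  steps:
    - [0.54,0,0,-0.004,0]
    - [0.54,0,0,-0.006,0]
    - [0.54,0,0,-0.01,0]
    - [0.54,0.002,0,-0.02,0]
    - [0.54,0.01,0,-0.02,0]
    - [0.54,0.02,0,-0.02,0]
    - [0.54,0.02,0,-0.025,0]
    - [0.54,0.02,0,-0.025,0]
    - [0.54,0.02,0,-0.02,0]
    - [0.54,0,0,0,0]

```text
clock: 12.63
tcp_pos: [415.7, -144.4, 220.9]
eef_rot: [0.003, 0.696, 0.718, 0.001]
contact_force: [0.0, -0.8, 0.4]
grip_width: 0.541
grasp_force: 0.0
```

Request:
servo_tool:
  steps:
    - [0.54,0.01,0,-0.01,0]
    - [0.54,0,0,0,0]
    - [0.54,0,0,0,0]
    - [0.54,0,0,0,0]
    - [0.54,0,0,0,0]

```text
clock: 13.05
tcp_pos: [414.3, -136.5, 226.3]
eef_rot: [-0.001, 0.697, 0.717, -0.0]
contact_force: [-0.1, 0.0, -0.1]
grip_width: 0.542
grasp_force: 0.0
```

```bash
python3 - <<'E'
from h import *
print(bot.state()["contact_force"],bot.state()["clock"])
c=lambda cam,x,y:cv2.resize(cv2.cvtColor(bot.grab_frame(cam),4)[y:y+150,x:x+190],None,fx=2,fy=2,interpolation=2)
cv2.imwrite('pics/c5.png',np.hstack([c('scene',200,150),c('side',195,125)]))
E
```

```text
[-0.07069405  0.01974954 -0.14081625] 13.05
```

View pics/c5.png

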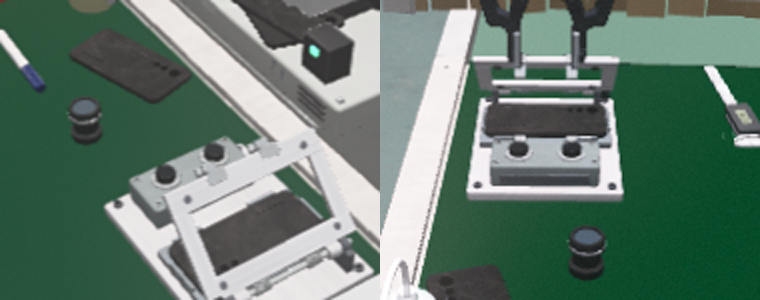

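The picture shows the frame up, the caps up at (167,175) and (213,153), the shell in its nest, the bystanders in place and the hand clear.

```bash
python3 -c "
from workcell import bot
print(bot.finish_job())"
```

```text
the job is handed in; nothing more can be done
None
```

I pressed both buttons down together and held them until the frame had risen and stopped moving, then let go and drew the hand clear. The last pictures show the frame up, both buttons up, the shell in its nest and the bystanders in place. The job was handed in at about 13 s, and no verdict came back.

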